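Seat the metering disc of a parts counter

ROBOT

A 6-joint arm with a two-finger parallel gripper is mounted at the origin on the work surface. World frame = base frame: x ahead of the robot, y to its left, z up, the work surface at z = 0. Lengths are in mm, angles in rad, forces in N, time in s.
With the tool pointing down it reaches from about 300 to 775 mm from the base axis. Payload 14.6 kg.
Tool frame: the origin (TCP) lies midway between the tips of the shut fingers; the grasp point (between the pads) lies 19 mm behind it (grip_depth is the distance from the TCP to the grasp point, in mm); z points along the fingers, y is the direction in which the jaws open and shut (so a half turn about z gives the same grasp; the last joint's range is limited). The gripper opens to 94 mm and grips with 3 to 60 N. Pads are 16 mm wide; open, the fingers measure 119 mm over their backs; the gripper's body (75 mm by 177 mm) begins 78 mm behind the grasp point.
Start: joints at [-1.197, 0.3, 1.521, -0, 1.321, -0.067], TCP at [234.657, -497.419, 205.446] pointing down, gripper open.
Joint ranges: [-3.03, 3.03], [-0.79, 2.21], [0.23, 2.52], [-1.04, 4.18], [0, 3.07], [-2.55, 2.55]. Speed limits (rad/s): [2.22, 2.22, 2.57, 3.14, 3.14, 3.14].

INTERFACE

Orientations are given as [roll, pitch, yaw] about the fixed x, y, z axes, in that order (R = Rz(yaw) Ry(pitch) Rx(roll)).
In Python, from cell import read_state, camera, camera_info, sign_off, grip_depth gives the robot as it stands.
- The arm moves only by the tool drive_tool, never from a script. Its argument "motion" is one flat list of numbers, 4 for each row, row after row: the shift along the tool's x, y, z in mm, then the turn about the tool's z in rad. A call has 1 to 8 rows; each row shifts and turns the pose as measured when the row begins, along the tool's axes as they then stand; what a row does not reach is not made up. A row lasts 1/12 s, in which the tool goes at most 41.7 mm and 7.16 degrees, less where a joint would pass 70% of its speed; a pose out of reach is approached as far as the arm can. A call is refused whole if a number of a shift passes 41.7 or a number of a turn 0.125, either way. A call with a gripper value outside its range is refused whole. "jaw" is the closure, from 0 (fully open) to 1 (shut), set as the call begins (left out, the last holds). The fingers move at their own pace and stop on an object; "grip_force" is the grip in N (left out, the last holds). Time passes only in rows, so rows that do not move let the fingers close. It gives the time, the measured TCP pose, the force and the opening at its end, in the units of the state.
- read_state(): the state, without advancing time (a new reading comes with each control period).
- camera(name): name is "scene" or "top" or "wrist"; returns the picture (420x560x3 uint8, red, green, blue); there is no depth.
- camera_info(name): a dict with "fovy" (degrees; the focal length in pixels is half the picture's height over the tangent of half this angle, whatever the lens; pixels are square), "cx", "cy" (the principal point, pixels), "k1" (the pictures are not rectified: a ray, as slopes to the right and down, at radius r is drawn at 1 + k1 r^2 times it, then the intrinsics apply), "camera_from_world" (4x4, takes a point from world to camera coordinates). Camera axes: x right, y up, looking along -z (the intrinsics and any distortion apply to the point x, -y, -z); pixel columns grow to the right and rows downward; lengths in mm; the calibration is good to about 2 mm. A picture is of the moment at which its call begins: read the wrist's pose just before it. camera_info takes no time and is no camera call; for the wrist camera it gives the pose at the moment of the call.
- sign_off(): hands the job in, once; it reports no verdict.
The state is a dict: "clock": time; "joints": joint angles; "qd": joint speeds; "effort": joint torques, N m; "eef_pos": TCP position; "eef_rot": TCP orientation; "wrist_force": force on the tool from outside, world axes, zero at the start; "moment": the same for the moment, N m; "finger_gap": finger opening in mm.
Only numpy, scipy, OpenCV 4.12 (cv2) and the standard library are available. Lean on these libraries where they do the work, as an engineer would, in place of code of your own. Each camera call takes 0.05 s, during which the arm holds its last target. There are 200 camera calls.

TASK

The yellow metering disc of the parts counter sits loosely above its red locating pin. Turn it with a fingertip (the black peg is there to be pushed, either way round) until its notch is over the pin, then press it down (best on the black central cap) until it is fully home, and leave it there. Do not lift the disc or force it, and leave the bin, jar, carton and screwdriver beside the machine where they are.

Things in the scene. Friction and masses are not known exactly. Their poses are not given: they have to be found in the camera images.
- counter: grey parts counter fixed to the bench, place and yaw vary: base 200 x 200 mm, 55 mm high, flat dark round deck on top; console 50 mm deep, 30 mm high along its -x side. Origin: centre of the base's underside at bench height, on the disc's vertical axis. Its x axis points from there towards the red pin, z up.
- disc: yellow metering disc, 144 mm diameter, 12 mm thick. Origin: centre of its underside, 65 mm above the bench (10 mm above the deck) at the start; x axis points to the notch, z up. It turns either way about the counter's axis without end stops, never tilts, and stays where it is put; turning takes 0.06 N m (1.3 N at the peg). Start angle: any, at least 34 degrees off.
- notch (a point): middle of the notch, level with the disc's top face, 66 mm from the axis. The notch is cut in the disc's rim, 14 mm wide, parallel sides, open outwards, reaching in to 40 mm from the axis; a short white stripe on the disc points at it. Nine small orange dots near the rim are only marks.
- pin (a point): top of the red pin, 66 mm from the axis; a 10 mm round bar with a 6 mm wide flat along its top, lying radially on the deck, 43 to 95 mm from the axis, ending in a red block; it shows past the rim. Its top is 1 mm below the unseated disc. Aligned: notch lies straight above it. Up to 2 mm off the disc goes straight down, to 3 mm the pin guides it in, farther off it stops the disc.
- peg_top (a point): centre of the top of the black finger peg, an upright cylinder on the disc, 16 mm diameter, 22 mm high above the disc's top face, 48 mm from the axis, 150 degrees anticlockwise (from above) of the notch; free all round for a fingertip
- cap_top (a point): centre of the flat top of the black central cap, on the disc's axis: 40 mm diameter, 14 mm high above the disc's top face; the place to press
- seat (a joint): how far the disc is pressed down from its start height, in m: 0 at the start, 0.010 fully home on the deck (hard stop), negative if lifted. It stays at whatever height it is left; with the notch over the pin, pressing it down takes about 6 N all the way. Not aligned, it stops on the pin, at 0.001 to 0.003 with a light push.
- bin: blue open parts bin with bolts, loose, 150 x 100 mm, 65 mm high; origin centre of its underside. Bystander.
- jar: clear jar with blue cap, loose, 60 mm diameter, 85 mm high; origin centre of its underside. Bystander.
- carton: small cardboard carton, loose, 80 x 60 mm, 50 mm high; origin centre of its underside. Bystander.
- driver: screwdriver lying on the bench, loose, about 200 mm long along its x; origin near its middle. Bystander.

How it is judged (in metres and radians):
On the way:
1. the disc is turned until its notch is over the pin (within 6 mm) (horizontal distance between notch and pin below 0.006 m).
At the end, for the whole second after the job is handed in: the disc is pressed down at least 8 of its 10 mm, its notch over the pin within 5 mm, at rest (value of joint seat above 0.008 m and horizontal distance between notch and pin below 0.005 m and angular speed of disc below 0.1 rad/s and linear speed of disc below 0.01 m/s); the robot touches nothing.
It fails at once if the disc is lifted more than 3 mm above its start height (value of joint seat below -0.003 m).
It fails at once if the disc is forced: more than 60 N between robot and disc (contact force between any of the fingers, the arm and disc above 60 N).
It fails at once if the bin, jar, carton or screwdriver is moved by more than 15 mm (distance of any of bin, jar, carton, driver from where it was at the start of the episode above 0.015 m).
It also fails if it takes over 43 s, if anything falls off the work surface, if the arm or the gripper's body presses on something with over 40 N, if the wrist force passes 120 N, or if a joint passes its speed limit or range.

## Working session

There is one attempt and no reset: what is moved stays moved. The work goes in short steps, Python scripts to look and compute and a tool call to move; the robot and the scene stay as the last step left them, time stands still between calls to the robot, and variables do not carry over. Pictures are saved under pics/ and viewed, on a budget of 10 in all, crops included, one or two more only if the job needs it, and the job is handed in when it is done.

Besides the shell and the picture viewer there is one more tool, called in YAML: its name, and indented under it one key for each argument. drive_tool: Moves the arm, as the interface text tells. Its arguments: {"type":"object","properties":{"motion":{"type":"array","items":{"type":"number"}},"jaw":{"type":"number"},"grip_force":{"type":"number"}},"required":["motion"]}

```bash
mkdir -p pics; cat > h.py <<'E'
import numpy as np, cv2
from cell import read_state, camera, camera_info, sign_off
def grab(n,f=None):
    ci=camera_info(n); im=camera(n)
    if f: cv2.imwrite('pics/'+f,im[:,:,::-1])
    return im,ci
def ray(ci,u,v,z):
    "pixel -> world point on plane z"
    f=210/np.tan(np.radians(ci['fovy'])/2)
    K=np.array([[f,0,ci['cx']],[0,f,ci['cy']],[0,0,1]])
    p=cv2.undistortPoints(np.array([[[u,v]]],float),K,np.array([ci['k1'],0,0,0.]))[0,0]
    T=np.array(ci['camera_from_world']); R=T[:3,:3]
    c=-R.T@T[:3,3]; d=R.T@np.array([p[0],-p[1],-1])
    return c+d*(z-c[2])/d[2]
def blobs(im,lo,hi,amin=15):
    h=cv2.cvtColor(im,cv2.COLOR_RGB2HSV); m=cv2.inRange(h,lo,hi)
    n,l,s,c=cv2.connectedComponentsWithStats(m)
    return m,[(s[i,4],c[i].round(1)) for i in range(1,n) if s[i,4]>amin]
E
python3 - <<'E'
from h import *
a,ci=grab('top'); b,cj=grab('scene')
cv2.imwrite('pics/1.png',cv2.resize(a,(800,600),interpolation=cv2.INTER_CUBIC)[:,:,::-1])
print(ci); s=read_state(); print(s)
for nm,lo,hi in [('y',(22,120,90),(35,255,255)),('red',(0,150,60),(6,255,255)),('red2',(174,150,60),(180,255,255))]:
    print(nm,[(int(k),c, ray(ci,*c,75).round()) for k,c in blobs(a,lo,hi)[1]])
E
```

```text
{'fovy': 56.7274278888569, 'cx': 276.595666137453, 'cy': 213.06776775353407, 'k1': -0.10022264864297448, 'camera_from_world': array([[ 2.47129274e-02, -9.99677233e-01, -5.89072881e-03,
        -7.24494107e+00],
       [ 9.88977304e-01,  2.35870518e-02,  1.46176409e-01,
        -5.48609456e+02],
       [-1.45990284e-01, -9.43824409e-03,  9.89241000e-01,
        -7.66212647e+02],
       [ 0.00000000e+00,  0.00000000e+00,  0.00000000e+00,
         1.00000000e+00]])}
{'clock': 0.1, 'joints': array([-1.19658860e+00,  3.00380928e-01,  1.52151310e+00, -1.30925211e-05,
        1.32069421e+00, -6.65754325e-02]), 'qd': array([-0.00017747, -0.00173006,  0.00035316,  0.00072747, -0.00029956,
        0.00130445]), 'effort': array([ 8.81064898e-04, -5.32647300e+01, -3.53285944e+01,  7.09631760e-02,
        2.34824186e-02, -3.24233440e-05]), 'eef_pos': array([ 234.57788363, -497.21052366,  204.96454713]), 'eef_rot': array([-3.14059842e+00, -5.35790949e-05,  4.40786375e-01]), 'wrist_force': array([-0.36056225, -0.23720955, -0.41778734]), 'moment': array([ 0.00098788,  0.03894954, -0.0082604 ]), 'finger_gap': 94.08926338007689}
y [(968, array([33.4, 36.4]), array([942., 577.,  75.])), (1120, array([534.7,  42.1]), array([ 954., -576.,   75.])), (3544, array([258.2, 219.9]), array([529.,  42.,  75.]))]
red [(75, array([247.6, 178.7]), array([612.,  66.,  75.])), (538, array([395.9, 231.3]), array([ 513., -232.,   75.]))]
red2 []
```

View pics/1.png

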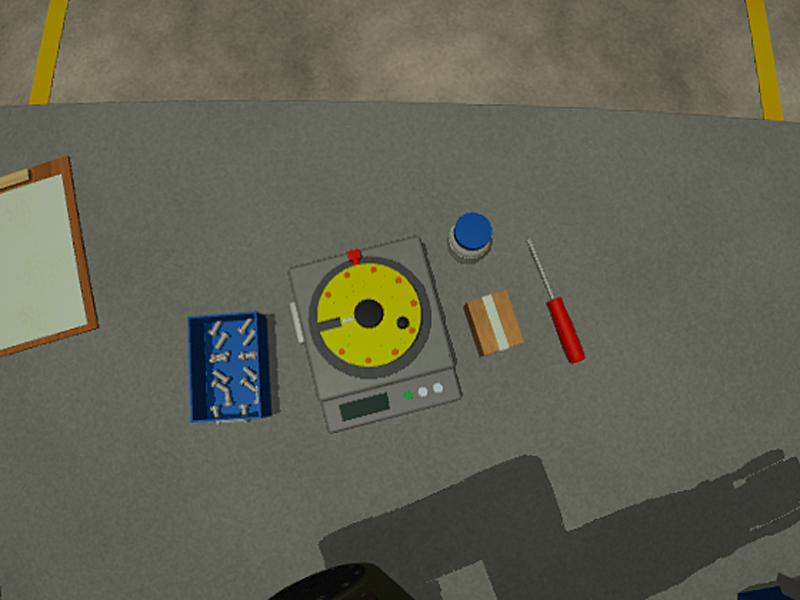

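The top view shows the counter centred near (368,313) in the 800 px picture. The red pin is at (355,257), the notch at (328,323) and the peg at (402,323). The bin is on the left, and the jar, carton and screwdriver are on the right.

```bash
cat >> h.py <<'E'
def ring(m): return max(cv2.findContours(m,cv2.RETR_EXTERNAL,cv2.CHAIN_APPROX_NONE)[0],key=cv2.contourArea)[:,0]
def fit(P):
    P=P[:,:2]
    for _ in range(8):
        A=np.c_[2*P,np.ones(len(P))]; s=np.linalg.lstsq(A,(P**2).sum(1),rcond=None)[0]
        c=s[:2]; r=np.sqrt(s[2]+c@c); e=abs(np.hypot(*(P-c).T)-r)
        P=P[e<max(1.5,2*np.median(e))]
    return c,r
def measure(n,seat=0,f=None):
    im,ci=grab(n,f)
    m,_=blobs(im,(22,120,60),(35,255,255))
    # keep the disc's component: the one with largest area near view of counter
    k,l,s,cc=cv2.connectedComponentsWithStats(m); i=1+np.argmax(s[1:,4]); m=(l==i).astype(np.uint8)*255
    P=np.array([ray(ci,u,v,77-seat) for u,v in ring(m)])
    c,r=fit(P); ang=lambda p:np.degrees(np.arctan2(*(p[:2]-c)[::-1]))
    print(n,'disc',c.round(1),'r',r.round(1))
    mr,B=blobs(im,(0,150,60),(6,255,255),5)
    for a,b in B:
        q=ray(ci,*b,62)
        if np.hypot(*(q[:2]-c))<130: print(' red',a,b,q.round(1),'ang',ang(q).round(2),'rad',np.hypot(*(q[:2]-c)).round(1))
    # notch: rim samples at 52..68 mm not yellow
    T=np.array(ci['camera_from_world'])
    h=cv2.cvtColor(im,cv2.COLOR_RGB2HSV)
    f0=210/np.tan(np.radians(ci['fovy'])/2); K=np.array([[f0,0,ci['cx']],[0,f0,ci['cy']],[0,0,1.]])
    t=np.radians(np.arange(0,360,.5)); F=np.diag([1,-1,-1.])
    def px(X): 
        rv=cv2.Rodrigues(F@T[:3,:3])[0]; return cv2.projectPoints(X,rv,F@T[:3,3],K,np.array([ci['k1'],0,0,0.]))[0][:,0]
    for rad in (45,50,54,68,70):
        p=px(np.c_[c[0]+rad*np.cos(t),c[1]+rad*np.sin(t),0*t+77-seat]).astype(np.float32)
        V=cv2.remap(im,p[:,0],p[:,1],cv2.INTER_LINEAR)[:,0].astype(int)
        b=(V[:,0]<110)&(V[:,1]<110); runs=[];j=0
        bb=np.r_[b,b]
        while j<720:
            if bb[j] and not bb[j-1]:
                e=j
                while bb[e] and e<j+300:e+=1
                if e-j>5: runs.append((j/2,(e-1)/2))
            j+=1
        print('  dark @',rad,runs)
    return im,ci,c
E
python3 - <<'E'
from h import *
im,ci,c=measure('top')
mb,B=blobs(im,(0,0,0),(180,255,45),40)
for a,b in B:
    q=ray(ci,*b,97); d=q[:2]-c
    if np.hypot(*d)<80: print('black',a,b,q.round(1),np.hypot(*d).round(1),np.degrees(np.arctan2(d[1],d[0])).round(1))
E
```

```text
top disc [529.2  42.2] r 71.6
 red 74 [247.6 178.6] [615.3  67.   62. ] ang 16.04 rad 89.6
  dark @ 45 [(97.0, 114.0), (247.0, 267.5)]
  dark @ 50 [(98.5, 112.5), (247.5, 267.5)]
  dark @ 54 [(98.5, 112.5), (250.5, 264.5)]
  dark @ 68 [(100.5, 111.0)]
  dark @ 70 [(101.0, 110.5)]
black 300 [257.8 219. ] [527.9  41.4  97. ] 1.6 -148.1
black 48 [281.5 225.4] [516.6  -4.5  97. ] 48.4 -105.2
```

drive_tool:
  motion: [29,-20.3,0,0,29,-20.3,0,0,29,-20.3,0,0,29,-20.3,0,0,29,-20.3,0,0,29,-20.3,0,0,29,-20.3,0,0,29,-20.3,0,0]
  jaw: 0.5

```text
clock: 0.82
eef_pos: [376.5, -244.9, 202.7]
eef_rot: [-3.137, 0.001, 0.431]
wrist_force: [0.6, 0.0, 1.0]
finger_gap: 47.6
```

drive_tool:
  motion: [29,-20.3,0,0,29,-20.3,0,0,29,-20.3,0,0,29,-20.3,0,0,29,-20.3,0,0,29,-20.3,0,0,29,-20.3,0,0,20,-14,0,0]

```text
clock: 1.48
eef_pos: [518.0, 5.5, 203.0]
eef_rot: [-3.137, 0.001, 0.432]
wrist_force: [0.1, -0.6, -0.0]
finger_gap: 46.8
```

drive_tool:
  motion: [0,0,0,-0.11,0,0,0,-0.11,0,0,0,-0.11,0,0,0,-0.11,0,0,0,-0.11,0,0,0,-0.11,0,0,0,-0.11,0,0,0,-0.11]

```text
clock: 2.15
eef_pos: [518.9, 12.1, 200.2]
eef_rot: [-3.133, -0.003, 1.355]
wrist_force: [0.2, -0.3, -0.9]
finger_gap: 47.1
```

```bash
cat >> h.py <<'E'
def go(x,y,z,yaw):
    "remaining shift in tool axes and turn"
    s=read_state(); p=s['eef_pos']; w=s['eef_rot'][2]; d=np.array([x,y,z])-p
    print('shift',np.round([d[0]*np.cos(w)+d[1]*np.sin(w), d[0]*np.sin(w)-d[1]*np.cos(w), -d[2]],1),'turn',round(-((yaw-w+np.pi/2)%np.pi-np.pi/2),3), 'pose',p.round(1),round(w,3))
E
python3 - <<'E'
from h import *
im,ci,c=measure('wrist',f='2.png')
mb,B=blobs(im,(0,0,0),(180,255,45),100)
for a,b in B:
    q=ray(ci,*b,97); d=q[:2]-c
    if np.hypot(*d)<80: print('black',a,b,q.round(1),np.hypot(*d).round(1),np.degrees(np.arctan2(d[1],d[0])).round(1))
go(517.1,-4.3,150,1.321)
E
```

```text
wrist disc [531.3  41.2] r 71.6
 red 467 [379.9 118.6] [616.4  65.8  62. ] ang 16.1 rad 88.6
  dark @ 45 [(98.0, 114.0), (247.0, 264.5)]
  dark @ 50 [(99.0, 113.0), (246.5, 265.0)]
  dark @ 54 [(99.5, 112.5), (247.5, 265.5)]
  dark @ 68 [(100.5, 111.0)]
  dark @ 70 [(100.5, 111.0)]
black 884 [294.3 177.1] [532.5  37.   97. ] 4.4 -73.7
black 319 [289.4 225.6] [519.9  -2.9  97. ] 45.6 -104.5
shift [-16.5   1.6  50.2] turn 0.043 pose [518.9  12.1 200.2] 1.364
```

View pics/2.png

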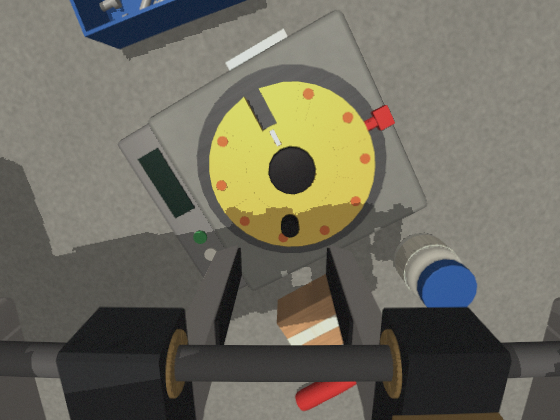

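The wrist view shows the notch at (262,110), the red pin at (378,120) and the peg at (290,226), which lies between the open jaws. Both cameras give the pin at about 16.1° and the notch at about 105.8°, so the turn is about -89.7° (clockwise).

drive_tool:
  motion: [-8.5,0.5,15,0.02,-8.5,0.5,15,0.02,0,0,15,0,0,0,15,0,0,0,0,0]

```text
clock: 2.62
eef_pos: [515.7, -5.1, 138.1]
eef_rot: [-3.134, -0.003, 1.311]
wrist_force: [0.1, 0.3, -0.4]
finger_gap: 47.0
```

```bash
python3 -c "
from h import *
go(518.4,-4.8,85,1.323)"
```

```text
shift [ 0.9  2.5 53.1] turn -0.012 pose [515.7  -5.1 138.1] 1.311
```

drive_tool:
  motion: [0.5,1.2,16,-0.01,0.4,1.2,16,0,0,0,12,0,0,0,5,0,0,0,0,0]

```text
clock: 3.03
eef_pos: [519.0, -4.5, 90.0]
eef_rot: [-3.136, -0.003, 1.311]
wrist_force: [-0.9, -0.2, 0.0]
finger_gap: 47.0
```

```bash
python3 - <<'E'
from h import *
go(518.4,-4.8,85,1.323)
im,ci=grab('wrist','3.png')
E
```

```text
shift [-0.4 -0.5  5. ] turn -0.012 pose [519.   -4.5  90. ] 1.311
```

View pics/3.png

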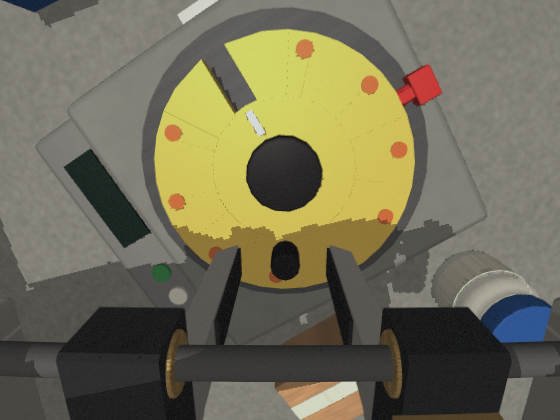

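The peg at (285,260) is centred between the open fingers. I'll close to a loose cage around it and turn the disc along the arc.

drive_tool:
  motion: [-0.4,-0.5,2.5,-0.01,0,0,1.5,0,0,0,0,0,0,0,0,0,0,0,0,0]
  jaw: 0.8
  grip_force: 5

```text
clock: 3.5
eef_pos: [520.0, -4.8, 89.6]
eef_rot: [-3.141, -0.004, 1.321]
wrist_force: [-0.3, -0.5, -0.3]
finger_gap: 19.9
```

drive_tool:
  motion: [0.2,-4.8,0,0.1,0.2,-4.8,0,0.1,0.2,-4.8,0,0.1,0.2,-4.8,0,0.1]

```text
clock: 3.83
eef_pos: [503.7, 3.0, 90.6]
eef_rot: [3.141, -0.005, 0.907]
wrist_force: [1.7, -0.4, -0.1]
finger_gap: 18.8
```

```bash
cat >> h.py <<'E'
def arc(c=(530.2,41.7)):
    s=read_state(); d=s['eef_pos'][:2]-np.array(c); a=np.arctan2(d[1],d[0])
    print('ang',np.degrees(a).round(2)%360,'rad',np.hypot(*d).round(2),'z',s['eef_pos'][2].round(1),'yaw+180',np.degrees(s['eef_rot'][2]).round(2)+180,'F',s['wrist_force'].round(1),s['finger_gap'].round(1))
E
python3 -c "
from h import *
arc()"
```

```text
Traceback (most recent call last):
  File "h.py", line 65, in arc
    print('ang',np.degrees(a).round(2)%360,'rad',np.hypot(*d).round(2),'z',s['eef_pos'][2].round(1),'yaw+180',np.degrees(s['eef_rot'][2]).round(2)+180,'F',s['wrist_force'].round(1),s['finger_gap'].round(1))
                                                                                                                                                                                     ^^^^^^^^^^^^^^^^^^^^^
AttributeError: 'float' object has no attribute 'round'
```

drive_tool:
  motion: [0.1,-5.3,2,0.1,0.1,-5.3,2,0.1,0.1,-5.3,0.3,0.1,0.1,-5.3,0.3,0.1,0.1,-5.3,0.3,0.1,0.1,-5.3,0,0.1,0.1,-5.3,0,0.1,0,0,0,0]

```text
clock: 4.5
eef_pos: [484.4, 33.7, 88.2]
eef_rot: [3.141, -0.009, 0.165]
wrist_force: [0.4, 0.2, 1.1]
finger_gap: 18.9
```

```bash
sed -i "s/,s\['finger_gap'\].round(1))/,s['finger_gap'])/" h.py; python3 -c "
from h import *
arc()
measure('wrist')"
```

```text
ang 189.97 rad 46.49 z 88.2 yaw+180 189.45 F [0.4 0.2 1.1] 18.928934956317114
wrist disc [531.2  41.3] r 72.0
 red 777 [264.1  12.4] [612.5  64.8  62. ] ang 16.11 rad 84.7
  dark @ 45 [(33.0, 49.5), (183.0, 199.5)]
  dark @ 50 [(34.0, 49.0), (166.5, 178.5), (182.0, 200.5), (201.5, 213.0)]
  dark @ 54 [(34.5, 48.5), (163.5, 179.0), (182.5, 216.5)]
  dark @ 68 [(36.0, 47.0), (165.5, 180.5), (199.0, 214.5)]
  dark @ 70 [(36.5, 47.0), (165.5, 181.0), (199.0, 214.0)]
```

drive_tool:
  motion: [-0.1,-5,0,0.1,-0.1,-5,0,0.1,-0.1,-5,0,0.1,-0.1,-4,0,0.08,0,0,0,0,0,0,0,0]

```text
clock: 5.05
eef_pos: [484.5, 51.0, 88.9]
eef_rot: [-3.139, -0.011, -0.201]
wrist_force: [0.0, -0.9, 0.3]
finger_gap: 18.9
```

```bash
python3 -c "
from h import *
arc()
measure('wrist')
measure('top')"
```

```text
ang 168.53 rad 46.59 z 88.9 yaw+180 168.51 F [ 0.  -0.9  0.3] 18.86197023986364
wrist disc [531.2  41.4] r 72.0
 red 1894 [215.2  40.8] [607.3  63.6  62. ] ang 16.24 rad 79.3
  dark @ 45 [(20.0, 28.5), (162.0, 178.5)]
  dark @ 50 [(20.5, 27.5), (146.5, 157.5), (161.0, 179.5), (181.0, 191.5)]
  dark @ 54 [(20.0, 27.0), (143.0, 158.0), (161.5, 195.5)]
  dark @ 68 [(19.0, 25.5), (144.5, 159.5), (178.0, 193.0)]
  dark @ 70 [(19.0, 25.5), (145.0, 159.5), (178.0, 193.0)]
top disc [ 956.9 -577.7] r 72.0
  dark @ 45 []
  dark @ 50 []
  dark @ 54 []
  dark @ 68 [(233.5, 287.0)]
  dark @ 70 [(230.5, 290.0)]
```

drive_tool:
  motion: [0,-2,0,0.04,0,-1.6,0,0.03,0,0,0,0,0,0,0,0]

```text
clock: 5.48
eef_pos: [485.3, 53.3, 89.0]
eef_rot: [-3.139, -0.01, -0.263]
wrist_force: [-0.6, 0.3, -0.1]
finger_gap: 19.0
```

```bash
python3 -c "
from h import *
arc()
measure('wrist',f='4.png')"
```

```text
ang 165.51 rad 46.39 z 89.0 yaw+180 164.93 F [-0.6  0.3 -0.1] 19.048712681761355
wrist disc [531.2  41.4] r 72.0
 red 2189 [209.5  49.7] [605.1  62.7  62. ] ang 16.02 rad 76.9
  dark @ 45 [(20.0, 25.5), (159.5, 175.5)]
  dark @ 50 [(20.0, 25.0), (142.5, 154.5), (158.5, 176.5), (178.0, 188.5)]
  dark @ 54 [(19.5, 24.5), (139.5, 155.0), (158.5, 192.5)]
  dark @ 68 [(19.0, 23.0), (141.5, 156.5), (175.0, 190.0)]
  dark @ 70 [(19.0, 23.0), (141.5, 156.5), (175.0, 190.0)]
```

View pics/4.png

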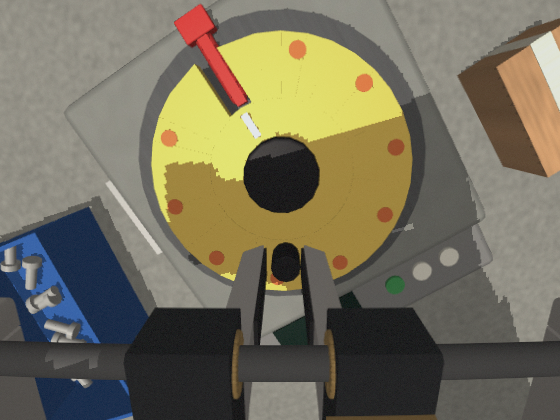

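The pin at (220,75) is visible through the notch. It sits a little towards the clockwise side, so about 1.1° remains.

drive_tool:
  motion: [0,-1.3,0,0.02,0,0,0,0,0,0,0,0]

```text
clock: 5.78
eef_pos: [485.6, 54.3, 89.0]
eef_rot: [-3.139, -0.01, -0.282]
wrist_force: [-0.1, -0.9, 0.6]
finger_gap: 18.8
```

```bash
python3 -c "
from h import *
arc()
im,ci,c=measure('wrist')
cv2.imwrite('pics/5.png',cv2.resize(im[0:140,130:330],None,fx=4,fy=4,interpolation=cv2.INTER_CUBIC)[:,:,::-1])"
```

```text
ang 164.24 rad 46.3 z 89.0 yaw+180 163.85 F [-0.1 -0.9  0.6] 18.833335221891552
wrist disc [531.2  41.5] r 72.0
 red 2273 [208.4  51.8] [604.8  62.3  62. ] ang 15.84 rad 76.5
  dark @ 45 [(19.5, 24.5), (158.5, 175.0)]
  dark @ 50 [(19.5, 24.0), (141.5, 153.0), (157.5, 187.5)]
  dark @ 54 [(19.5, 23.5), (138.5, 154.0), (157.5, 191.0)]
  dark @ 68 [(19.0, 22.0), (140.0, 155.0), (174.0, 189.0)]
  dark @ 70 [(19.0, 22.0), (140.5, 155.5), (174.0, 189.0)]
```

View pics/5.png

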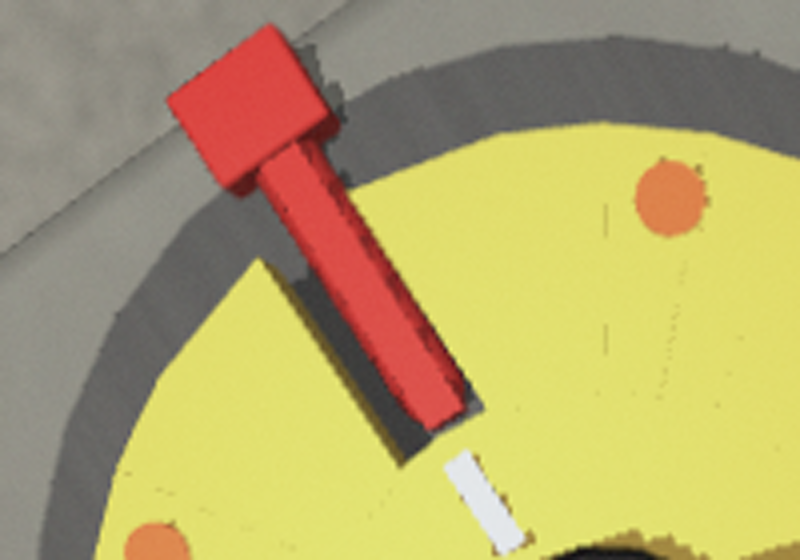

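```bash
python3 -c "
from h import *
ci=camera_info('wrist');T=np.array(ci['camera_from_world']);print('cam',(-T[:3,:3].T@T[:3,3]).round())
c=np.array([531.2,41.5])
for n,u,v,z in [('pin in L',422,432,64),('pin in R',466,405,64),('pin outL',262,178,64),('pin outR',300,148,64),('notch iL',402,467,77),('notch iR',483,405,77),('notch oL',258,258,77),('notch oR',350,190,77),('stripe',485,503,77)]:
    q=ray(ci,130+u/4,v/4,z)[:2]; d=q-c; a=np.radians(16)
    print(n,q.round(1),'rad',np.hypot(*d).round(1),'ang',np.degrees(np.arctan2(d[1],d[0])).round(2),'lat16',(-d[0]*np.sin(a)+d[1]*np.cos(a)).round(2))
"
```

```text
cam [561.  31. 270.]
pin in L [571.7  57. ] rad 43.4 ang 20.9 lat16 3.7
pin in R [573.5  49.9] rad 43.1 ang 11.2 lat16 -3.61
pin outL [609.9  67.6] rad 83.0 ang 18.33 lat16 3.38
pin outR [612.1  61.4] rad 83.3 ang 13.8 lat16 -3.19
notch iL [567.5  59.3] rad 40.4 ang 26.14 lat16 7.12
notch iR [572.1  46.5] rad 41.2 ang 7.03 lat16 -6.42
notch oL [597.9  69. ] rad 72.1 ang 22.43 lat16 8.08
notch oR [602.2  54.9] rad 72.3 ang 10.72 lat16 -6.66
stripe [559.9  50.1] rad 29.9 ang 16.65 lat16 0.34
```

The notch is about 0.5 mm off the pin, well inside the 2 mm limit. Next I release the peg, rise, move over the cap and shut the jaws.

drive_tool:
  motion: [0,1,0,0,0,0,0,0,0,0,0,0,0,0,0,0,0,0,-10,0,0,0,-15,0,0,0,-15,0,0,0,-10,0]
  jaw: 0.5

```text
clock: 6.5
eef_pos: [483.6, 53.3, 140.7]
eef_rot: [-3.14, -0.006, -0.281]
wrist_force: [0.4, 0.0, 0.2]
finger_gap: 47.0
```

drive_tool:
  motion: [15,0,0,0,15,0,0,0,15,0,0,0,0,0,0,0,0,0,0,0,0,0,0,0]
  jaw: 1

```text
clock: 7.0
eef_pos: [529.3, 40.8, 148.7]
eef_rot: [-3.138, -0.014, -0.28]
wrist_force: [-0.1, -0.0, -0.1]
finger_gap: 10.5
```

```bash
python3 -c "
from h import *
go(530.6,41.6,95,-.28)
measure('wrist')"
```

```text
shift [ 1.1 -1.2 53.7] turn -0.0 pose [529.3  40.8 148.7] -0.28
wrist disc [531.   41.5] r 71.8
 red 1096 [226.8 130.6] [605.1  62.7  62. ] ang 15.91 rad 77.1
  dark @ 45 [(17.0, 24.5), (128.5, 156.0), (159.0, 203.0)]
  dark @ 50 [(18.0, 23.5), (131.0, 201.0)]
  dark @ 54 [(18.0, 23.5), (132.0, 199.0)]
  dark @ 68 [(17.5, 21.5), (136.0, 157.5), (173.0, 194.5)]
  dark @ 70 [(17.5, 21.0), (136.5, 157.5), (173.0, 194.0)]
```

drive_tool:
  motion: [0.6,-0.6,15,0,0.5,-0.6,15,0,0,0,12,0,0,0,6,0,0,0,0,0]

```text
clock: 7.47
eef_pos: [529.1, 42.8, 100.6]
eef_rot: [-3.137, -0.015, -0.279]
wrist_force: [-0.3, 0.4, -0.1]
finger_gap: 0.4
```

drive_tool:
  motion: [0,0,2,0,0,0,2,0,0,0,2,0,0,0,2,0]

```text
clock: 7.8
eef_pos: [529.4, 43.1, 94.2]
eef_rot: [-3.137, -0.017, -0.278]
wrist_force: [-1.1, 0.2, -0.4]
finger_gap: 0.6
```

drive_tool:
  motion: [0,0,2,0,0,0,2,0,0,0,2,0,0,0,2,0]

```text
clock: 8.13
eef_pos: [529.9, 43.1, 87.0]
eef_rot: [-3.136, -0.018, -0.278]
wrist_force: [-3.7, -0.6, 6.5]
finger_gap: 0.4
```

drive_tool:
  motion: [0,0,2,0,0,0,2,0,0,0,2,0]

```text
clock: 8.38
eef_pos: [529.8, 43.1, 81.6]
eef_rot: [-3.136, -0.018, -0.278]
wrist_force: [-3.6, -0.9, 6.8]
finger_gap: 0.5
```

It is going down at about 6.7 N. I'll continue gently to the hard stop.

drive_tool:
  motion: [0,0,1.5,0,0,0,1.5,0]

```text
clock: 8.55
eef_pos: [530.2, 43.1, 80.8]
eef_rot: [-3.136, -0.019, -0.278]
wrist_force: [-12.8, -1.0, 28.7]
finger_gap: 0.5
```

drive_tool:
  motion: [0,0,-5,0,0,0,-15,0,0,0,-20,0,0,0,-20,0,0,0,-20,0,-20,0,-20,0,-20,0,0,0,0,0,0,0]

```text
clock: 9.22
eef_pos: [488.6, 54.1, 184.4]
eef_rot: [-3.136, -0.018, -0.279]
wrist_force: [0.0, -0.7, -0.3]
finger_gap: 0.4
```

```bash
python3 -c "
from h import *
print(read_state()['wrist_force'])
for s in (0,10): measure('wrist',seat=s,f='6.png')"
```

```text
[ 0.0299875  -0.72817151 -0.30559704]
wrist disc [532.2  41.1] r 69.2
 red 1004 [235.2  77.5] [603.9  62.2  62. ] ang 16.39 rad 74.7
  dark @ 45 [(21.5, 24.5), (158.0, 175.5)]
  dark @ 50 [(158.0, 175.5)]
  dark @ 54 [(158.5, 174.0)]
  dark @ 68 []
  dark @ 70 [(186.5, 204.5), (220.5, 289.5)]
wrist disc [531.2  41.4] r 71.6
 red 995 [235.6  79.7] [603.9  62.1  62. ] ang 15.88 rad 75.6
  dark @ 45 [(21.5, 25.0), (158.5, 175.0)]
  dark @ 50 [(21.5, 24.0), (157.5, 176.0)]
  dark @ 54 [(21.0, 23.5), (158.0, 175.0)]
  dark @ 68 []
  dark @ 70 []
```

View pics/6.png

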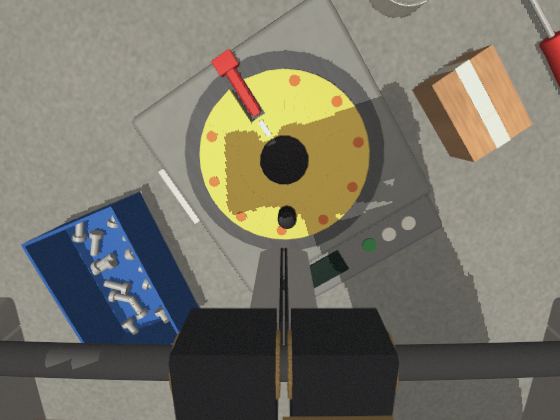

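The disc is home. Its radius fits 71.6 mm at the 10 mm seated height, against 69.2 mm at the start height. The pin at (240,88) fills the notch, and the arm is clear with no wrist force.

```bash
python3 -c "
from h import *
print(sign_off(), read_state()['clock'])"
```

```text
the job is handed in; nothing more can be done
the job is handed in; nothing more can be done
```

The disc is turned onto the pin and pressed fully home, and I handed the job in at about 9.3 s of the 43 s allowed. `sign_off` gives no verdict, so what follows rests on my own checks.

- **Turning:** I turned the disc about 90° clockwise with the open fingers loosely around the black peg. Before pressing, the wrist camera put the notch about 0.5 mm from the pin.
- **Pressing:** I released the peg and pressed the cap with the shut fingertips. The disc went down at about 6.7 N to the hard stop, where the wrist force last read about 29 N vertically and 31 N in total. I only have readings at the end of each move, so a short peak between them would not show.
- **Last picture:** The disc's outline fits its true size (71.6 mm radius against 72 mm) only at the fully seated height. The pin lies in the notch, and the wrist force is near zero with the tool about 95 mm above the peg.

**Failed or not checked:**
- One top-camera check during turning failed, because it picked up a floor marking instead of the disc. I relied on the wrist camera after that.
- I did not measure the bin, jar, carton and screwdriver again. The tool passed above them and no unexpected force showed.

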